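Clamp a lino block in the carving jig

TASK

Get the lino block ready for carving: with the fingertips, push it along its channel in the plywood jig until it is fully home against the end stop, then push the toggle clamp's black handle over its dead point so that it snaps down and locks, its rubber foot pressing on the block. Only push: do not pick up or lift the block, leave the things standing around undisturbed, and finish with the hand clear.

Things in the scene. Friction and masses are not known exactly. Their poses are not given: they have to be found in the camera images.
- jig: Carving jig fixed on the table: plywood board 280 (x) x 260 (y) x 12 mm. Origin: centre of its underside; x along the channel towards the end stop, y left, z up. All jig coordinates below are in this frame, in mm. The channel is centred on y = 0 between wooden rails (inner faces y = -38 and 38, tops z = 22, x = -120 to 100). Left of it stands the toggle clamp.
- block: Loose lino-faced wooden block, 110 (x) x 70 (y) x 24 mm, about 0.16 kg, lying on the board in the channel (underside at jig z = 12), 35 to 70 mm short of the end stop. Origin: centre of its underside; x nearly along the jig's x, z up. Home against the stop, its origin is at jig x = 45. Slides with under 5 N.
- stop_face (a point): Middle of the end stop's face that the block must meet: jig (100, 0, 21). The wooden stop is 96 mm wide (y), 22 mm thick, top at jig z = 30.
- pivot (a point): Centre of the clamp's pivot pin, parallel to jig x, at jig (82, 80, 60). Handle and arm swing in the plane jig x = 82 between two steel cheeks (x = 65 to 99, y = 64 to 100, tops z = 70).
- toggle (a joint): Lever angle; handle and arm are one piece. 0 = open, as at the start: handle leaning 25 deg outwards (jig +y), arm raised. Grows as the handle is pushed towards the channel (jig -y); upright at 0.436. A spring returns it to open below the dead point at 0.52 and snaps it on beyond, to 1.06 on a home block (locked: handle leaning 35 deg over the channel, arm level); to 1.30 with no block there.
- handle_end (a point): Rounded end of the handle, 115 mm from the pivot; a straight bar with a black grip 18 mm thick on its outer 70 mm. Open it is at jig (82, 129, 164), upright at (82, 80, 175). Pushing it level takes about 6 N at first (up to 15 N if the finger grips it), falling to nothing at the dead point. Axes turn with the lever.
- press_foot: The clamp's round rubber foot, 16 mm across, on a stiff spring spindle (gives 1 to 2 mm) in the arm. Origin on the arm's centre line, 80 mm from the pivot; the foot's face is 24 mm from it. Locked, it presses down on the block at jig x = 82, y = 0 with about 7 N.
- offcut: Bystander: small loose square off-cut of mounted lino, 50 x 50 x 24 mm, lying flat; origin at the centre of its underside.
- ink_pot: Bystander: small round clear pot with a white lid, 47 mm across, 42 mm high, standing on the jig's board to the right (-y side) of the channel; origin at the centre of its underside.
- brush_jar: Bystander: white ceramic jar, 72 mm across and 85 mm high, with brushes that stand up to 210 mm; origin at the centre of its underside.
- paint_bottle: Bystander: blue plastic bottle, 52 mm across, 130 mm high; origin at the centre of its underside.
- medium_bottle: Bystander: amber glass jar with black lid, 48 mm across, 85 mm high; origin at the centre of its underside.
- tape_roll: Bystander: roll of brown tape lying flat, 90 mm across, 24 mm high; origin at the centre of its underside.
- palette_knife: Bystander: flat palette knife with wooden handle, 190 mm long, lying flat along its own x axis; origin on its underside.
There are look-alikes about, which are no part of the job. What is shaped like the block but green or pink is not meant.

How it is judged (in metres and radians):
On the way, in this order (a step that is already met when the one before it is completed fails the run):
1. the block is home against the end stop (within 3 mm), with the clamp still open (x of block in the frame of jig between 0.042 and 0.048 m and value of joint toggle below 0.4 rad), for 0.2 s.
2. the toggle has passed its dead point and its foot presses on the block (value of joint toggle above 0.99 rad and contact force between press_foot and block above 3 N), for 0.2 s.
At the end, for the whole second after the job is handed in: The block lies flat in the channel within 3 mm of home against the end stop, at rest; the toggle is locked (0.99 to 1.12 rad) with its foot pressing on the block with more than 3 N (all of step 2 and x of block in the frame of jig between 0.042 and 0.048 m and value of joint toggle below 1.12 rad and z of block in the frame of jig below 0.015 m and linear speed of block below 0.01 m/s); the robot touches nothing.
It fails at once if the block is lifted more than 10 mm or tipped (z of block in the frame of jig above 0.022 m or angle between block's own z axis and vertical above 0.2 rad).
It fails at once if a bystander is moved more than 20 mm or lifted (distance of any of offcut, ink_pot, brush_jar, paint_bottle, medium_bottle, tape_roll, palette_knife from where it was at the start of the episode above 0.02 m).
It fails at once if a standing bystander is tipped over (angle between any of ink_pot, brush_jar, paint_bottle, medium_bottle's own z axis and vertical above 0.5 rad).
It also fails if it takes over 43 s, if anything falls off the work surface, if the arm or the gripper's body presses on something with over 40 N, if the wrist force passes 120 N, or if a joint passes its speed limit or range.

ROBOT

A 7-joint arm with a two-finger parallel gripper is mounted at the origin on the work surface. World frame = base frame: x ahead of the robot, y to its left, z up, the work surface at z = 0. Lengths are in m, angles in degrees, forces in N, time in s.
With the tool pointing down it reaches from about 0.35 to 0.775 m from the base axis. Payload 3.1 kg.
Tool frame: the origin (TCP) lies on the centre line of the jaws, within the pads' length; the fingertips stand 17 mm ahead of it and the grasp point (between the pads) lies 2 mm behind it (robot.tip_reach is the distance from the TCP to the fingertips, in m); z points along the fingers, y is the line along which they close (so a half turn about z gives the same grasp; the last joint's range is limited). The gripper opens to 85 mm and grips with 20 to 120 N. Pads are 22 mm wide; open, the fingers measure 114 mm over their backs; the gripper's body (76 mm by 85 mm) begins 54 mm behind the grasp point. The pads swing forward as they close: fully open they stand 13 mm farther back than shut.
Start: joints at [-70.113, 17.813, 0.802, 86.603, -0.252, 75.585, -1.558], TCP at [0.208, 0.509, 0.209] pointing down, gripper open.
Joint ranges: [-154.91, 154.91], [-16.99, 109.72], [-72.82, 74.43], [7.12, 147.25], [-82.49, 262.49], [11.32, 116.49], [-174.64, 174.64]. Speed limits (degrees/s): [159.86, 159.86, 180, 180, 180, 180, 180].

INTERFACE

Orientations are given as [roll, pitch, yaw] about the fixed x, y, z axes, in that order (R = Rz(yaw) Ry(pitch) Rx(roll)).
In Python, from station import robot, fingers, vision, workorder, recognise gives the robot as it stands. Calls block until the motion is done:
- robot.move_to(position, orientation): joint-space move of the TCP to a pose.
- robot.line_to(position, orientation=None, velocity=0.15, f_stop=None): straight line of the TCP; orientation=None keeps the orientation; velocity is the mean speed in m/s. With f_stop (N) it stops when the force on the tool has changed by that much, and returns True; else False.
- robot.move_j(angles): joint-space move.
- fingers.gripper_to(opening, force=None): opening from 0.0 (shut) to 1.0 (fully open); force is the grip in N (None keeps the last); returns when the fingers have stopped.
- robot.pause(seconds).
- robot.inverse_kinematics(position, orientation): joint angles nearest the present ones, or None.
- vision.grab_frame(name): name is "side" or "top"; returns the picture (480x640x3 uint8, red, green, blue); there is no depth.
- vision.calibration(name): a dict with "mtx" (3x3 intrinsics, pixels), "extrinsics" (4x4, takes a point from world to camera coordinates). Camera axes: x right, y up, looking along -z (the intrinsics and any distortion apply to the point x, -y, -z); pixel columns grow to the right and rows downward; lengths in m; the calibration is good to about 2 mm. A picture is of the moment at which its call begins. calibration takes no time and is no camera call.
A pose or a line that the arm cannot do raises robot.PlanningError and nothing moves.
- workorder.close_job(): hands the job in; it is judged then, once.
Trained networks look in the newest picture that a camera, given by its name, has taken for a name from the list of things; names that differ only in an ending like _2 or _b are one class to them, and where a whole thing is asked for, a point or a joint stands for the part that bears it (a point fixed in the world has none). Each returns a list of dicts, best first, with "p" (0 to 1); they miss things now and then, are a little off and sometimes report something else, mostly with a low value. They report only what shows in the picture. A call takes as long as a camera call. They do not tell look-alikes from the thing itself.
- recognise(label, camera): "rect" ([centre column, centre row, width, height] in pixels, round what is visible of it).
Readings, each from a call of its own:
- robot.current_time_s(): time.
- robot.current_joint_positions(): joint angles.
- robot.current_dq(): joint speeds.
- robot.current_joint_torque(): joint torques, N m.
- robot.current_tool_pos(): TCP position.
- robot.current_eef_rot(): TCP orientation.
- robot.current_contact_force(): force on the tool from outside, world axes, zero at the start.
- robot.current_torque(): the same for the moment, N m.
- robot.current_finger_gap(): opening from 0.0 (shut) to 1.0 (fully open).
- robot.current_gripper_force(): force on a finger pad.
Only numpy, scipy, OpenCV 4.12 (cv2) and the standard library are available. Lean on these libraries where they do the work, as an engineer would, in place of code of your own. Each camera call takes 0.05 s, during which the arm holds its last target. There are 200 camera calls.

## Working session

There is one attempt and no reset: what is moved stays moved. The work goes in short steps, each a Python script; the robot and the scene stay as the last script left them, time stands still between calls to the robot, and variables do not carry over. Pictures are saved under pics/ and viewed, at most 10 in all, crops included, and the job is handed in when it is done.

```bash
mkdir -p pics; ls
python3 - <<'E'
from station import robot, fingers, vision, workorder, recognise
import cv2, numpy as np
for c in("top","side"):
    im=vision.grab_frame(c); cv2.imwrite(f"pics/{c}0.png",im[:,:,::-1])
    k=vision.calibration(c); print(c,{a:np.round(b,4).tolist() for a,b in k.items()})
    for l in("jig","block","toggle","handle_end","press_foot","pivot","offcut","ink_pot"):
        print(l,[(np.round(d["rect"]).tolist(),round(d["p"],2)) for d in recognise(l,c)][:4])
print(robot.current_time_s())
E
```

```text
pics
top {'mtx': [[486.3444, 0.0, 324.26], [0.0, 486.3444, 231.4481], [0.0, 0.0, 1.0]], 'extrinsics': [[0.0078, -0.9995, 0.0293, -0.0009], [0.9972, 0.0099, 0.0738, -0.6145], [-0.074, 0.0287, 0.9968, -1.2149], [0.0, 0.0, 0.0, 1.0]]}
jig [([365.0, 263.0, 119.0, 127.0], 0.75)]
block [([266.0, 224.0, 47.0, 32.0], 0.95), ([363.0, 270.0, 36.0, 46.0], 0.92), ([323.0, 162.0, 50.0, 36.0], 0.63)]
toggle [([342.0, 220.0, 46.0, 14.0], 0.64)]
handle_end [([346.0, 220.0, 48.0, 17.0], 0.68), ([445.0, 246.0, 36.0, 38.0], 0.5)]
press_foot [([362.0, 224.0, 16.0, 4.0], 0.63)]
pivot [([365.0, 260.0, 111.0, 122.0], 0.69), ([363.0, 222.0, 13.0, 6.0], 0.58)]
offcut [([290.0, 280.0, 27.0, 26.0], 0.79)]
ink_pot [([400.0, 272.0, 21.0, 18.0], 0.75), ([364.0, 271.0, 31.0, 47.0], 0.6)]
side {'mtx': [[535.4856, 0.0, 325.7159], [0.0, 535.4856, 230.847], [0.0, 0.0, 1.0]], 'extrinsics': [[0.9461, -0.3232, -0.0197, -0.5579], [0.1906, 0.5066, 0.8408, -0.2353], [-0.2618, -0.7993, 0.5409, -1.2144], [0.0, 0.0, 0.0, 1.0]]}
jig [([326.0, 286.0, 132.0, 134.0], 0.61)]
block [([310.0, 303.0, 49.0, 26.0], 0.91), ([398.0, 255.0, 51.0, 27.0], 0.66), ([325.0, 243.0, 34.0, 32.0], 0.58)]
toggle [([323.0, 288.0, 136.0, 140.0], 0.74), ([345.0, 244.0, 16.0, 53.0], 0.67)]
handle_end [([348.0, 244.0, 18.0, 52.0], 0.59)]
press_foot [([353.0, 253.0, 5.0, 8.0], 0.39)]
pivot [([326.0, 288.0, 132.0, 140.0], 0.82)]
offcut [([275.0, 267.0, 25.0, 17.0], 0.78), ([346.0, 244.0, 20.0, 52.0], 0.67), ([325.0, 289.0, 135.0, 136.0], 0.61), ([318.0, 323.0, 18.0, 27.0], 0.51)]
ink_pot [([321.0, 322.0, 17.0, 27.0], 0.84)]
0.9
```

Run:
```python
import cv2
im=cv2.imread("pics/top0.png"); cv2.imwrite("pics/topc.png",cv2.resize(im[130:355,220:520],None,fx=2.66,fy=2.66,interpolation=cv2.INTER_CUBIC))
im=cv2.imread("pics/side0.png"); cv2.imwrite("pics/sidec.png",cv2.resize(im[180:380,200:460],None,fx=3,fy=3,interpolation=cv2.INTER_CUBIC))
```

```text
(no output)
```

View pics/topc.png

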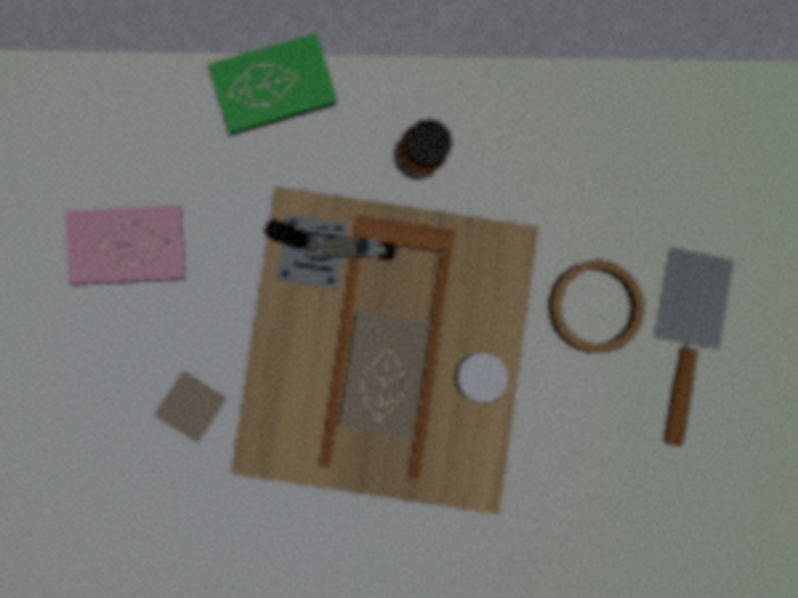

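View pics/sidec.png

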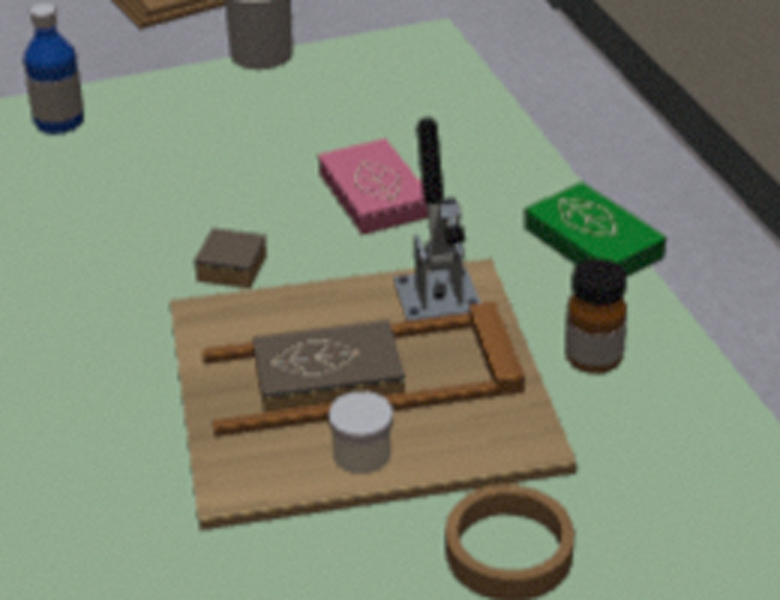

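View pics/top0.png

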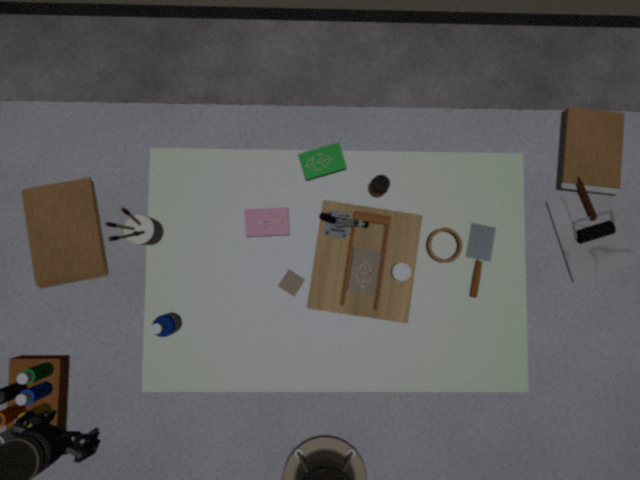

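Candidates in the top image:
- Pink slab at (267,223) and green slab at (322,162): the wrong colours.
- Small square off-cut at (290,281): a bystander.
- Grey-brown lino slab between the rails at (364,270): this is the block, and the crops confirm it lies in the channel short of the stop.

The handle leans left, with its end at about (323,217).

```bash
cat > h.py <<'E'
from station import robot, fingers, vision, workorder, recognise
import numpy as np, cv2, json
from scipy.optimize import least_squares
def proj(c,P):
    k=vision.calibration(c); E=np.array(k["extrinsics"]); M=np.array(k["mtx"])
    q=np.atleast_2d(P)@E[:3,:3].T+E[:3,3]; q=q*[1,-1,-1]; p=q@M.T
    return p[:,:2]/p[:,2:]
def w(T,P):  # jig-like frame (x,y,yaw) -> world
    P=np.atleast_2d(P).astype(float); c,s=np.cos(T[2]),np.sin(T[2])
    return np.c_[T[0]+c*P[:,0]-s*P[:,1],T[1]+s*P[:,0]+c*P[:,1],P[:,2]]
def fit(P,obs,x0):
    f=lambda T:np.concatenate([(proj(c,w(T,P))-o).ravel() for c,o in obs.items()])
    r=least_squares(f,x0); return r.x,np.round(r.fun.reshape(-1,2),1).tolist()
try: J=np.array(json.load(open("jig.json")))
except Exception: J=None
def rpy(yaw): return [180,0,yaw]
E
python3 - <<'E'
from h import *
tc=lambda a:np.array(a)/2.66+[220,130]; sc=lambda a:np.array(a)/3+[200,180]
B=np.array([[.14,.13,.012],[.14,-.13,.012],[-.14,-.13,.012],[-.14,.13,.012]])
ot={"top":tc([(275,187),(537,227),(499,512),(232,474)])}; os={"side":sc([(492,261),(575,465),(203,517),(171,300)])}
for o in (ot,os,{**ot,**os}):
    J,r=fit(B,o,[.55,-.08,0]); print(J,r)
json.dump(J.tolist(),open("jig.json","w"))
K=np.array([[.055,.035,.036],[.055,-.035,.036],[-.055,-.035,.036],[-.055,.035,.036]])
k,r=fit(K,{"top":tc([(355,313),(428,320),(413,436),(340,427)]),"side":sc([(392,323),(404,380),(264,393),(255,337)])},J)
d=k[:2]-J[:2];c,s=np.cos(J[2]),np.sin(J[2]); print("block in jig",c*d[0]+s*d[1],-s*d[0]+c*d[1],k[2]-J[2],r)
h=w(J,[[.082,.129,.164],[.1,0,.03]]); print(h,[proj(c,h).tolist() for c in("top","side")])
yaw=np.degrees(J[2])
for P in ([-.12,0,.08],[-.12,0,.02],[-.02,0,.02],[.082,.175,.25],[.082,.175,.14],[.082,.075,.14]):
    p=w(J,[P])[0]+[0,0,robot.tip_reach]
    for y in (yaw,yaw+90,yaw-90,yaw+180):
        q=robot.inverse_kinematics(p.tolist(),[180,0,y]); print(P,np.round(p,3),round(y),None if q is None else np.round(q).tolist())
E
```

```text
[ 0.54014382 -0.10123236 -0.13869934] [[-0.4, -0.4], [0.4, -0.5], [0.4, 0.7], [-0.4, 0.1]]
[ 0.54027721 -0.10523146 -0.14577582] [[0.5, -1.3], [1.5, -0.4], [-1.7, 1.1], [-0.3, -0.5]]
[ 0.54040722 -0.10273137 -0.14179803] [[0.4, -0.6], [1.1, -0.4], [0.8, 0.7], [0.1, -0.2], [-0.0, -1.9], [1.2, -1.4], [-1.6, 0.4], [-0.6, -0.9]]
block in jig -0.024443414052311693 0.00045826090037690177 -0.008092369288788398 [[1.4, -1.0], [1.4, 0.8], [0.5, 0.6], [0.4, -0.4], [-0.9, -2.0], [0.7, -2.2], [-0.2, -0.2], [-0.8, -0.7]]
[[ 0.63981494  0.01338541  0.164     ]
 [ 0.63940357 -0.1168637   0.03      ]] [[[322.26952688594963, 215.61673526847878], [372.1805680159052, 221.9379973417758]], [[342.08804206218974, 217.97098599914347], [361.16689362949114, 292.88597063672927]]]
[-0.12, 0, 0.08] [ 0.422 -0.086  0.097] -8 [-38.0, 14.0, 55.0, 115.0, -14.0, 57.0, -74.0]
[-0.12, 0, 0.08] [ 0.422 -0.086  0.097] 82 [-36.0, 14.0, 53.0, 115.0, -13.0, 57.0, 15.0]
[-0.12, 0, 0.08] [ 0.422 -0.086  0.097] -98 [-45.0, 17.0, 65.0, 115.0, -18.0, 59.0, -159.0]
[-0.12, 0, 0.08] [ 0.422 -0.086  0.097] 172 [-33.0, 13.0, 49.0, 11
[... 1135 characters left out ...]
 0.059 0.157] -8 [-31.0, 36.0, 41.0, 75.0, -23.0, 77.0, -88.0]
[0.082, 0.175, 0.14] [0.646 0.059 0.157] 82 [-30.0, 35.0, 39.0, 75.0, -22.0, 77.0, 1.0]
[0.082, 0.175, 0.14] [0.646 0.059 0.157] -98 [-13.0, 31.0, 9.0, 74.0, -5.0, 75.0, 169.0]
[0.082, 0.175, 0.14] [0.646 0.059 0.157] 172 [-22.0, 33.0, 25.0, 75.0, -13.0, 76.0, 85.0]
[0.082, 0.075, 0.14] [ 0.632 -0.04   0.157] -8 [-25.0, 35.0, 45.0, 78.0, -24.0, 77.0, -78.0]
[0.082, 0.075, 0.14] [ 0.632 -0.04   0.157] 82 [-26.0, 35.0, 47.0, 78.0, -26.0, 77.0, 13.0]
[0.082, 0.075, 0.14] [ 0.632 -0.04   0.157] -98 [36.0, 43.0, -62.0, 75.0, 37.0, 83.0, 149.0]
[0.082, 0.075, 0.14] [ 0.632 -0.04   0.157] 172 [-18.0, 32.0, 32.0, 78.0, -17.0, 75.0, 96.0]
```

Run:
```python
from h import *
yaw=np.degrees(J[2]); tp=lambda *P:(w(J,[P])[0]+[0,0,robot.tip_reach]).tolist()
fingers.gripper_to(0.0)
robot.move_j([11.5,5,0,105,0,70,-90])
print(np.round(robot.current_tool_pos(),3),np.round(robot.current_eef_rot(),1))
O=[180,0,yaw]
robot.move_to(tp(-.118,0,.09),O); print(np.round(robot.current_joint_positions(),1))
robot.line_to(tp(-.118,0,.02),velocity=.1)
f0=np.array(robot.current_contact_force())
hit=robot.line_to(tp(-.012,0,.02),velocity=.04,f_stop=12)
p=np.array(robot.current_tool_pos()); d=p[:2]-J[:2]; print("hit",hit,"jig x",np.cos(J[2])*d[0]+np.sin(J[2])*d[1],np.array(robot.current_contact_force())-f0,robot.current_time_s())
for c in("top","side"): cv2.imwrite(f"pics/{c}1.png",vision.grab_frame(c)[:,:,::-1])
a=cv2.imread("pics/top1.png")[190:330,290:430];b=cv2.imread("pics/side1.png")[210:350,250:390]
cv2.imwrite("pics/c1.png",cv2.resize(np.hstack([a,b]),None,fx=2.8,fy=2.8,interpolation=cv2.INTER_CUBIC))
```

```text
[ 0.422 -0.102  0.191] [-180.    -0.   -11.4]
[ 10.3   9.5  -1.3 112.6   0.3  58.  -89.2]
hit False jig x -0.012131829076814246 [ 1.48805307  0.91839046 -0.09438462] 8.0583
```

View pics/c1.png

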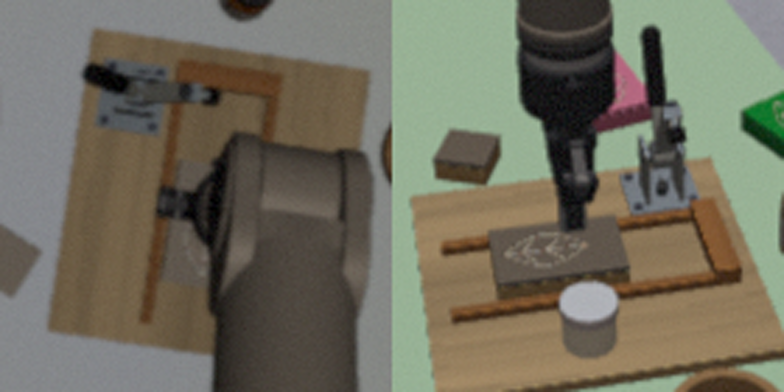

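The hand shows beside the block, near the left rail (top about (352,261), side about (314,291)), and the block hasn't moved. I'll check the actual pose before moving anything else.

Run:
```python
from h import *
p=np.array(robot.current_tool_pos()); print(p,robot.current_eef_rot(),robot.current_finger_gap(),robot.tip_reach,np.round(robot.current_joint_positions(),1),robot.current_contact_force())
t=p-[0,0,robot.tip_reach]
for c in("top","side"): print(c,proj(c,np.array([p,t])).tolist(), proj(c,w(J,[[-.012,0,.02],[-.012,0,.036],[-.024,0,.036]])).tolist())
cv2.imwrite("pics/s2.png",cv2.resize(cv2.imread("pics/side1.png")[170:320,230:430],None,fx=4,fy=4,interpolation=cv2.INTER_CUBIC))
```

```text
[ 0.52842595 -0.10100379  0.03700166] [-1.79999654e+02  6.16600743e-03 -8.12461391e+00] 9.858188921927648e-05 0.017 [  9.7  25.6  -0.9 101.5   0.5  52.9 -89.5] [ 0.46731186  0.70122671 -0.03338756]
top [[366.21341091207773, 265.66172911824407], [365.4426526797952, 265.6862212256676]] [[365.4550632618926, 265.6462388191366], [366.18004668267974, 265.62268419692043], [365.49939624187624, 270.36388472112696]]
side [[314.57706613790344, 296.97807180239334], [314.80078776340855, 302.5652228130043]] [[314.8460271362813, 302.5642764140318], [314.63586950045647, 297.3080549300298], [309.57372781020644, 298.0028905845421]]
```

View pics/s2.png

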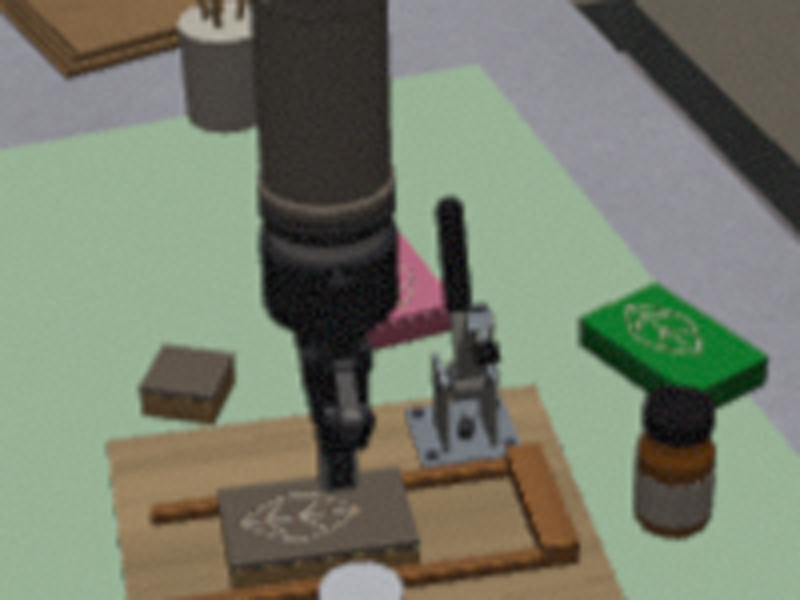

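The finger end sits above the block's top face (side crop about (340,487), so image (315,292)), but I expected it at (315,302). The hand is higher or farther left than I assumed. I'll lift it and compare the visible fingertips with the projected TCP.

Run:
```python
from h import *
p=np.array(robot.current_tool_pos()); robot.line_to((p+[0,0,.06]).tolist(),velocity=.1)
robot.line_to((w(J,[[-.118,0,.1]])[0]).tolist(),velocity=.15)
p=np.array(robot.current_tool_pos()); out=[]
for c in("top","side"):
    im=vision.grab_frame(c)[:,:,::-1].copy(); cv2.imwrite(f"pics/{c}2.png",im)
    q=proj(c,np.array([p-[0,0,.017],p,p+[0,0,.056]])); print(c,q.tolist())
    o=np.round(q[0]).astype(int)+[-65,-85]; a=cv2.resize(im[o[1]:o[1]+150,o[0]:o[0]+130],None,fx=3,fy=3,interpolation=cv2.INTER_CUBIC)
    for i,x in enumerate(q): cv2.circle(a,tuple(np.round((x-o+.5)*3).astype(int).tolist()),4,[(0,0,255),(0,255,0),(255,0,0)][i],1)
    out.append(a)
cv2.imwrite("pics/c2.png",np.hstack(out)); print(p,robot.current_time_s(),robot.current_contact_force())
```

```text
top [[362.2016894603656, 308.9697773920256], [362.97229032389424, 309.5821147214509], [365.6797073765679, 311.7334911422911]]
side [[268.2582840252539, 287.4717179817874], [267.6694512282182, 281.53930796018057], [265.6644276578118, 261.3389692859157]]
[ 0.42456128 -0.08617107  0.10010761] 9.8667 [-0.41823158  0.66751794 -1.20055929]
```

View pics/c2.png

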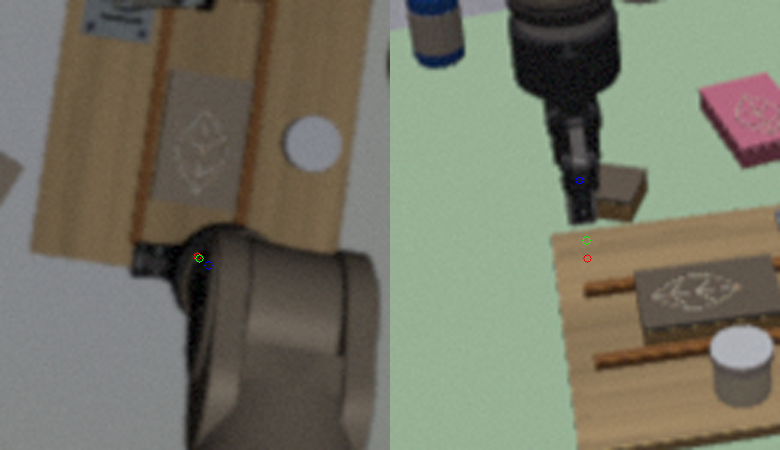

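Run:
```python
from h import *
yaw=np.degrees(J[2]); P=(w(J,[[-.10,0,.14]])[0]).tolist(); rows=[]
def shot(tag):
    p=np.array(robot.current_tool_pos()); out=[]; print(tag,p,np.round(robot.current_eef_rot(),1),robot.current_finger_gap(),robot.current_time_s())
    for c in("top","side"):
        im=vision.grab_frame(c)[:,:,::-1].copy(); cv2.imwrite(f"pics/{c}_{tag}.png",im)
        q=proj(c,np.array([p-[0,0,.017],p,p+[0,0,.056]])); o=np.round(q[0]).astype(int)+[-45,-65]
        a=cv2.resize(im[o[1]:o[1]+95,o[0]:o[0]+85],None,fx=3,fy=3,interpolation=cv2.INTER_CUBIC)
        for i,x in enumerate(q): cv2.circle(a,tuple(np.round((x-o+.5)*3).astype(int).tolist()),3,[(0,0,255),(0,255,0),(255,0,0)][i],1)
        a=cv2.convertScaleAbs(a,alpha=2.,beta=20); out.append(a)
    rows.append(np.vstack(out))
robot.move_to(P,[180,0,yaw]); shot("a")
robot.move_to(P,[180,0,yaw+90]); shot("b")
fingers.gripper_to(1.0); shot("c")
cv2.imwrite("pics/c3.png",np.hstack(rows))
```

```text
a [ 0.44397721 -0.08894348  0.14139216] [180.   -0.2  -8.1] -0.0008115703000507233 10.1667
b [ 0.44103478 -0.08856333  0.13966156] [-180.    -0.    81.8] 0.0009153313091518621 11.6417
c [ 0.44139276 -0.08859828  0.14001697] [-180.    -0.    81.9] 1.0051597530239145 12.525
```

View pics/c3.png

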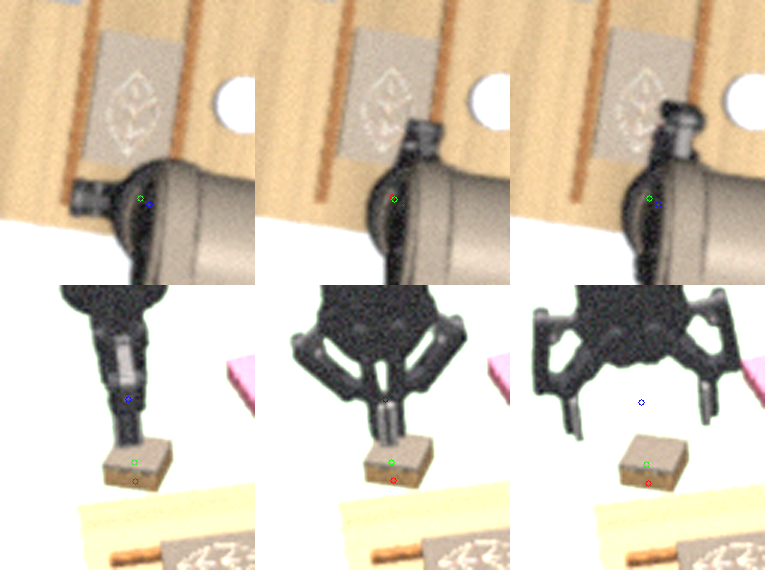

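The side panel shows the shut fingertips about 12 px (about 33 mm) above where the reported TCP puts them, but still on the tool axis. So the real tips are about 33 mm higher than stated, which is why the first push passed over the block. I'll touch the board behind the block to measure this, then push.

Run:
```python
from h import *
yaw=np.degrees(J[2]); O=[180,0,yaw]
jx=lambda:float((np.array(robot.current_tool_pos())[:2]-J[:2])@[np.cos(J[2]),np.sin(J[2])])
fingers.gripper_to(0.0)
at=lambda x,z:w(J,[[x,0,z]])[0].tolist()
robot.move_to(at(-.113,.06),O)
robot.line_to(at(-.113,.022),velocity=.1)
hit=robot.line_to(at(-.113,-.02),velocity=.03,f_stop=4)
z=robot.current_tool_pos()[2]; print("touch",hit,z,robot.current_contact_force(),robot.current_time_s())
if hit:
    json.dump(float(z),open("z.json","w"))
    robot.line_to(at(-.113,z+.009),velocity=.05)
    hit=robot.line_to(at(-.002,z+.009),velocity=.04,f_stop=9)
    print("push",hit,jx(),robot.current_tool_pos(),robot.current_contact_force(),robot.current_time_s())
```

```text
touch True -0.01028594344676452 [-0.8420488   0.27702592  5.0834708 ] 16.3083
push True -0.022138136341262438 [ 0.51851627 -0.09942766 -0.00224371] [-0.29874507 -0.09469452  0.07670605] 18.7083
```

Run:
```python
from h import *
yaw=np.degrees(J[2]); tip=lambda x,y,z:(w(J,[[x,y,z-.0223]])[0]).tolist()
robot.line_to(tip(-.035,0,.022),velocity=.1)
robot.line_to(tip(-.035,0,.25),velocity=.2)
robot.move_to(tip(.082,.20,.25),[180,0,yaw+90])
print(robot.current_time_s(),np.round(robot.current_joint_positions()),robot.current_contact_force())
for c in("top","side"): cv2.imwrite(f"pics/{c}4.png",vision.grab_frame(c)[:,:,::-1])
a=cv2.imread("pics/top4.png")[190:330,290:430];b=cv2.imread("pics/side4.png")[200:340,250:390]
cv2.imwrite("pics/c4.png",cv2.resize(np.hstack([a,b]),None,fx=2.8,fy=2.8,interpolation=cv2.INTER_CUBIC))
```

```text
21.3333 [  1.  31. -17.  65.   9.  85. -23.] [ 0.57964719 -0.54265554 -0.71531727]
```

View pics/c4.png

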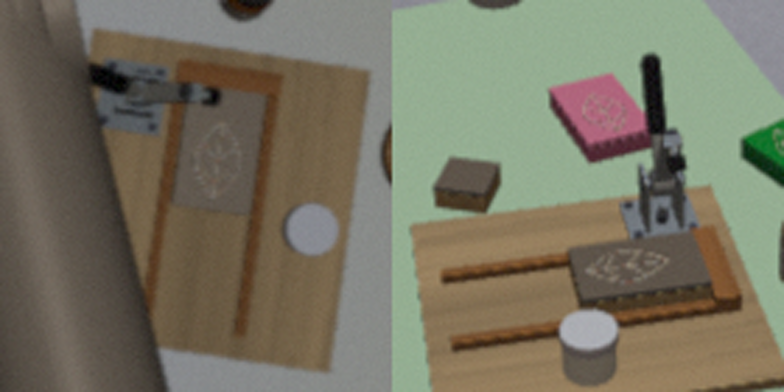

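The block is home: its front edge is against the stop in both views, at side crop (712,265). The clamp is still open. Next I'll push the handle.

Run:
```python
from h import *
tip=lambda x,y,z:(w(J,[[x,y,z-.0223]])[0]).tolist()
robot.line_to(tip(.082,.185,.14),velocity=.15)
F=[]
for y in (.15,.13,.11,.095,.085,.075):
    robot.line_to(tip(.082,y,.14),velocity=.07)
    F.append((y,np.round(robot.current_contact_force(),1).tolist()))
print(F,robot.current_time_s())
robot.line_to(tip(.082,.11,.14),velocity=.15)
robot.line_to(tip(.082,.14,.27),velocity=.2)
robot.line_to(tip(.0,.22,.27),velocity=.2)
for c in("top","side"): cv2.imwrite(f"pics/{c}5.png",vision.grab_frame(c)[:,:,::-1])
print(robot.current_time_s(),robot.current_contact_force())
a=cv2.imread("pics/top5.png")[190:330,290:430];b=cv2.imread("pics/side5.png")[200:340,250:390]
cv2.imwrite("pics/c5.png",cv2.resize(np.hstack([a,b]),None,fx=2.8,fy=2.8,interpolation=cv2.INTER_CUBIC))
```

```text
[(0.15, [0.1, -0.4, 0.2]), (0.13, [1.0, 6.6, 5.3]), (0.11, [0.4, 2.6, 1.5]), (0.095, [-0.2, 0.5, -0.2]), (0.085, [0.9, -0.2, -0.2]), (0.075, [-0.0, -0.0, 0.0])] 24.7917
26.8167 [ 0.34878096 -0.16333169  0.29725196]
```

View pics/c5.png

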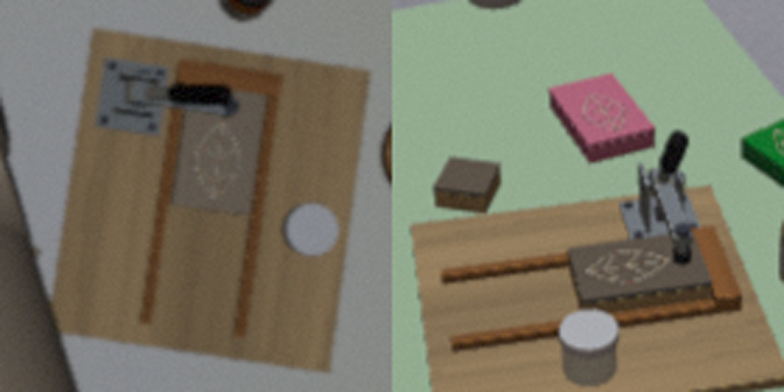

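The clamp is locked: the handle leans over the channel and the foot is on the block at side crop (682,255). The block is still home, the bystanders in view haven't moved, and the hand is clear.

```bash
python3 -c "
from station import workorder
print(workorder.close_job())"
```

```text
the job is handed in; nothing more can be done
None
```

The block is home against the end stop, the toggle clamp is locked with its foot on the block, the hand is clear, and the job is handed in at about 27 s; the last pictures confirm this, but the hand-in returned no verdict.

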